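# Lay out the bird-skin instruments in order of use

## Robot

A 6-joint arm with a two-finger parallel gripper is mounted at the origin on a cart in front of the work surface, level with it; the furniture and walls round the work are solid. World frame = base frame: x ahead of the robot, y to its left, z up, the work surface at z = 0. Lengths are in m, angles in degrees, forces in N, time in s.
With the tool pointing down it reaches from about 0.4 to 0.825 m from the base axis. Payload 7 kg.
Tool frame: the origin (TCP) lies midway between the tips of the shut fingers; the grasp point (between the pads) lies 19 mm behind it (hold_point_z is the distance from the TCP to the grasp point, in m); z points along the fingers, y is the line along which they close (so a half turn about z gives the same grasp; the last joint's range is limited). The gripper opens to 88 mm and grips with 3 to 60 N. Pads are 19 mm wide; open, the fingers measure 130 mm over their backs; the gripper's body (78 mm by 193 mm) begins 47 mm behind the grasp point.
Start: joints at [87.668, 20.546, 0.682, 0, -70.136, -16.507], TCP at [0.218, 0.639, 0.227] pointing down, gripper open.
Joint ranges: [-176.03, 176.03], [-82.01, 121.73], [-58.28, 71.71], [-173.87, 95.51], [-174.79, -0.11], [-173.66, 173.66]. Speed limits (degrees/s): [136.94, 136.94, 172.46, 180, 180, 180].

## Interface

Orientations are given as [roll, pitch, yaw] about the fixed x, y, z axes, in that order (R = Rz(yaw) Ry(pitch) Rx(roll)).
In Python, from plant import get_state, capture, close_job, hold_point_z gives the robot as it stands.
- The arm moves only by the shell command python3 -m inch 'ROWS' [FORCE]. ROWS is text: rows parted by semicolons, each of 5 numbers parted by spaces: the shift along the tool's x, y, z normalised to -1 to 1, where 1 is 0.15 m, then the turn about the tool's z normalised to -1 to 1, where 1 is 360 degrees, then the opening, from 0 (shut) to 1 (fully open). In form: tx ty tz spin grip; .... A call has exactly 8 rows; each row shifts and turns the commanded pose from where the row before left it, along the tool's axes as they then stand; what a row does not reach is not made up. A row lasts 1/8 s, in which the tool goes at most 62.5 mm and 10.7 degrees, less where a joint would pass 70% of its speed; a pose out of reach is approached as far as the arm can. A call with a number of a shift or a turn outside -1 to 1 is refused whole. A call with a gripper value outside its range is refused whole. The fingers move at their own pace and stop on an object; FORCE is the grip in N (left out, the last holds). Time passes only in rows, so rows that do not move let the fingers close, or fill a call up. It gives the time, the measured TCP pose, the force, the opening and the grip force at its end, in the units of the state.
- get_state(): the state, without advancing time (a new reading comes with each control period).
- capture(name): name is "side" or "top" or "wrist"; returns a dict with "color" (420x560x3 uint8, blue, green, red), "mtx" (3x3 intrinsics, pixels), "R" (3x3) and "t" (3): a world point X has camera coordinates R X + t. Camera axes: x right, y down, z forward; pixel columns grow to the right and rows downward; lengths in m; the calibration is good to about 2 mm. A picture is of the moment at which its call begins. There is no depth.
- close_job(): hands the job in; it is judged then, once.
The state is a dict: "time_s": time; "joints": joint angles; "qd": joint speeds; "joint_torque": joint torques, N m; "tcp_pos": TCP position; "eef_rot": TCP orientation; "contact_force": force on the tool from outside, world axes, zero at the start; "moment": the same for the moment, N m; "gripper_width": finger opening in m; "gripper_force": force on a finger pad.
Only numpy, scipy, OpenCV 4.12 (cv2) and the standard library are available. Lean on these libraries where they do the work, as an engineer would, in place of code of your own. Each camera call takes 0.05 s, during which the arm holds its last target. There are 200 camera calls.

## Task

The instrument rest has the scalpel in one end notch and the marker in the other; fill the four notches between them in order of use, starting next to the scalpel: steel forceps, then the syringe, then the toothbrush, and the red flat brush last, next to the marker. Lay each one squarely across both bars, about centred on them, down on the notch floors and one to a notch, and leave the scalpel, the marker and the tin, vial and cork round about where they are.

Things in the scene. Friction and masses are not known exactly. Their poses are not given: they have to be found in the camera images.
- instrument_rest: Fixed steel rest on a dark mat (mat top z = 3 mm). Two bars, 5 mm thick, 288 mm long along own x, at own y = -26 and +26 mm, open between. Six notches at own x = -115, -69, -23, 23, 69, 115 mm, 34 mm wide between 12 mm teeth; flat floor 30 mm above the underside, teeth 20 mm higher. An instrument lies across both bars in one notch, along own y. Origin: centre of underside.
- scalpel: Steel scalpel handle with blade, 11 x 161 x 4 mm (own x, y, z), already lying in one of the two end notches of the rest (which end varies). Origin: centre of its underside; y runs along it.
- marker: Marker pen, white barrel and black cap, 14 x 122 x 15 mm, already lying in the other end notch. Origin: centre of its underside; y runs along it.
- forceps: Pointed steel forceps, 18 wide x 145 long x 11 mm high (own x, y, z), lying flat on the mat. Grip across own x at the middle. Origin: centre of its underside; y runs along it.
- syringe: Clear plastic syringe, 26 wide (at the finger flange) x 125 long x 20 mm high (own x, y, z), lying on the mat; its plunger does not move. Grip the barrel (20 mm wide) across own x at the middle; the nozzle end points to own -y, and the barrel bears load only from y = -44 mm on. Origin: centre of its underside; y runs along it.
- toothbrush: Toothbrush with a white and purple handle and pink bristles, 16 x 177 x 18 mm (own x, y, z), lying on the mat. Grip the handle (13 mm wide, 10 mm high, its middle at own x = -1.5 mm) across own x at the middle. Origin: centre of its underside; y runs along it.
- paint_brush: Soft flat brush with a red handle, 15 x 172 x 9 mm (own x, y, z), lying on the mat. Grip across own x at the middle. Origin: centre of its underside; y runs along it.
- pins_tin: Flat round tin with a green lid, 67 mm across, 24 mm high; a bystander. Origin: centre of its underside.
- red_vial: Glass vial with a red cap, 32 mm across, 73 mm high, standing behind the instruments; a bystander. Origin: centre of its underside.
- cork: Tapered cork, 29 mm across, 24 mm high, standing on the mat; a bystander. Origin: centre of its underside.

How it is judged (in metres and radians):
At the end, for the whole second after the job is handed in: From scalpel to marker the notches hold scalpel, forceps, syringe, toothbrush, flat brush, marker: each within 13 mm of its notch's middle and 25 mm of the rest's centre line, along the notch and level within 0.2 rad, underside within 8 mm of the notch floor, released, at rest (((x of scalpel in the frame of instrument_rest between 0.102 and 0.128 m and x of forceps in the frame of instrument_rest between 0.056 and 0.082 m and x of syringe in the frame of instrument_rest between 0.01 and 0.036 m and x of toothbrush in the frame of instrument_rest between -0.036 and -0.01 m and x of paint_brush in the frame of instrument_rest between -0.082 and -0.056 m and x of marker in the frame of instrument_rest between -0.128 and -0.102 m) or (x of scalpel in the frame of instrument_rest between -0.128 and -0.102 m and x of forceps in the frame of instrument_rest between -0.082 and -0.056 m and x of syringe in the frame of instrument_rest between -0.036 and -0.01 m and x of toothbrush in the frame of instrument_rest between 0.01 and 0.036 m and x of paint_brush in the frame of instrument_rest between 0.056 and 0.082 m and x of marker in the frame of instrument_rest between 0.102 and 0.128 m)) and z of scalpel in the frame of instrument_rest between 0.022 and 0.038 m and angle between the y axis of each of scalpel, forceps, syringe, toothbrush, paint_brush, marker and the y axis of instrument_rest, either way round below 0.2 rad and y of scalpel in the frame of instrument_rest between -0.025 and 0.025 m and linear speed of each of scalpel, forceps, syringe, toothbrush, paint_brush, marker below 0.02 m/s and angle between each of scalpel, forceps, syringe, toothbrush, paint_brush, marker's own z axis and vertical below 0.2 rad and z of forceps in the frame of instrument_rest between 0.022 and 0.038 m and y of forceps in the frame of instrument_rest between -0.025 and 0.025 m and z of syringe in the frame of instrument_rest between 0.022 and 0.038 m and y of syringe in the frame of instrument_rest between -0.025 and 0.025 m and z of toothbrush in the frame of instrument_rest between 0.022 and 0.038 m and y of toothbrush in the frame of instrument_rest between -0.025 and 0.025 m and z of paint_brush in the frame of instrument_rest between 0.022 and 0.038 m and y of paint_brush in the frame of instrument_rest between -0.025 and 0.025 m and z of marker in the frame of instrument_rest between 0.022 and 0.038 m and y of marker in the frame of instrument_rest between -0.025 and 0.025 m); the robot touches nothing.
It fails at once if the scalpel or the marker is moved more than 20 mm (distance of any of scalpel, marker from where it was at the start of the episode above 0.02 m).
It fails at once if the tin, the red-capped vial or the cork is moved more than 25 mm or tipped over (distance of any of pins_tin, red_vial, cork from where it was at the start of the episode above 0.025 m or angle between any of pins_tin, red_vial, cork's own z axis and vertical above 0.6 rad).
It also fails if it takes over 88 s, if anything falls off the work surface, if the arm or the gripper's body presses on something with over 40 N, if the wrist force passes 120 N, or if a joint passes its speed limit or range.

## Working session

There is one attempt and no reset: what is moved stays moved. The work goes in short steps, Python scripts to look and compute and a shell command to move; the robot and the scene stay as the last step left them, time stands still between calls to the robot, and variables do not carry over. Pictures are saved under pics/ and viewed, at most 14 in all, crops included, and the job is handed in when it is done.

```bash
mkdir -p pics; ls; python3 - <<'E'
from plant import get_state, capture, hold_point_z
import cv2, pickle
print(hold_point_z, get_state())
d={}
for n in ("top","side"):
    c=capture(n); d[n]=c; cv2.imwrite(f"pics/{n}0.png",c["color"]); print(n,c["mtx"],c["R"],c["t"])
pickle.dump(d,open("c0.pkl","wb"))
E
```

```text
pics
0.0188 {'time_s': 0.0, 'joints': array([ 8.76685930e+01,  2.05914237e+01,  6.36190635e-01, -2.04582571e-02,
       -7.01354168e+01, -1.65059316e+01]), 'qd': array([-0.04081648,  0.04337995, -0.07953301,  0.02961148,  0.01411265,
        0.00116186]), 'joint_torque': array([ 3.05304602e-04, -5.82709908e+01,  2.93059123e+01,  6.99741080e+00,
        6.97597337e-03, -1.46000339e-04]), 'tcp_pos': array([0.21782293, 0.63839492, 0.2256401 ]), 'eef_rot': array([ 1.79907621e+02, -7.31779871e-03, -1.88442996e+01]), 'contact_force': array([-0.40435861, -0.261179  ,  0.07804752]), 'moment': array([-0.00138329,  0.02147912, -0.06357438]), 'gripper_force': 0.0, 'gripper_width': 0.08761514460886154}
top [[425.40671223   0.         277.05352317]
 [  0.         425.40671223 214.23444372]
 [  0.           0.           1.        ]] [[-0.00145022 -0.99988445  0.01513234]
 [-0.98241714 -0.00140055 -0.18669389]
 [ 0.18669351 -0.01513702 -0.98230158]] [-0.1373801   0.51383472  0.94555204]
side [[466.51897127   0.         285.61610745]
 [  0.         466.51897127 211.7053297 ]
 [  0.           0.           1.        ]] [[ 0.79712844 -0.60343134 -0.02137468]
 [-0.41541771 -0.52238598 -0.74467511]
 [ 0.43819446  0.60248112 -0.66708479]] [-0.4855299   0.19926864  0.83362299]
```

View pics/top0.png

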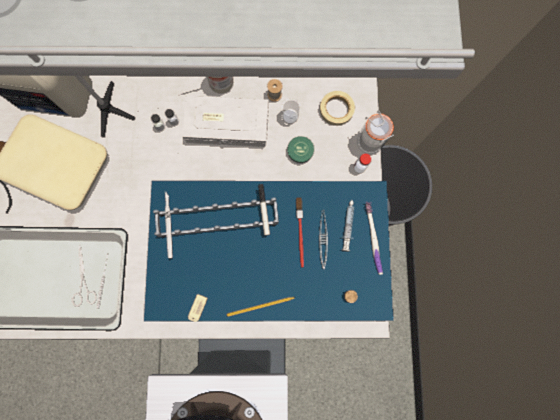

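View pics/side0.png

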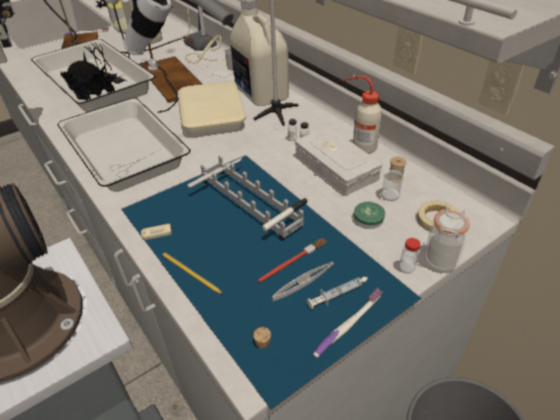

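Top view: the rest is around (216,218), scalpel at its left end (168,225) and marker at its right end (264,210). Brush is at (300,232), forceps at (323,240), syringe at (348,226), toothbrush at (374,238), cork at (350,297), vial at (362,164) and tin at (300,150). I'll segment these against the mat.

```bash
cat > h.py <<'E'
import cv2, numpy as np
def ray(c,uv,z):
    uv=np.atleast_2d(np.asarray(uv,float))
    d=np.c_[uv,np.ones(len(uv))]@np.linalg.inv(c["mtx"]).T@c["R"]
    o=-c["R"].T@c["t"]
    return o+d*((z-o[2])/d[:,2])[:,None]
def proj(c,X):
    p=(np.atleast_2d(X)@c["R"].T+c["t"])@c["mtx"].T
    return p[:,:2]/p[:,2:]
E
python3 - <<'E'
import pickle,cv2,numpy as np
from h import *
d=pickle.load(open("c0.pkl","rb"))
c=d["top"]; im=c["color"]
hsv=cv2.cvtColor(im,cv2.COLOR_BGR2HSV)
mat=((hsv[...,0]>90)&(hsv[...,0]<115)&(hsv[...,1]>120)).astype(np.uint8)
m=(1-mat); m[:185]=0;m[318:]=0;m[:,:152]=0;m[:,386:]=0
n,l,s,ce=cv2.connectedComponentsWithStats(m,connectivity=8)
for i in range(1,n):
    if s[i,4]<30: continue
    uv=np.argwhere(l==i)[:,::-1]
    X=ray(c,uv,0.009)[:,:2]; mu=X.mean(0)
    w,v=np.linalg.eigh(np.cov((X-mu).T)); a=v[:,1]; 
    if a[0]<0:a=-a
    t=(X-mu)@a; mid=mu+a*(t.max()+t.min())/2
    print(i,s[i],"mid",mid.round(4),"len",np.ptp(t).round(4),"ang",np.degrees(np.arctan2(a[1],a[0])).round(1), "mean",mu.round(4))
crop=cv2.resize(im[180:300,145:295],None,fx=5,fy=5,interpolation=cv2.INTER_CUBIC); cv2.imwrite("pics/rest.png",crop)
crop=cv2.resize(d["side"]["color"][140:250,185:320],None,fx=5,fy=5,interpolation=cv2.INTER_CUBIC); cv2.imwrite("pics/rests.png",crop)
E
```

```text
1 [ 153  185  126   74 2150] mid [0.5132 0.0103] len 0.3035 ang -82.2 mean [0.5126 0.0145]
7 [295 197  10  71 401] mid [ 0.4792 -0.1938] len 0.1714 ang 2.1 mean [ 0.4861 -0.1935]
9 [341 199  14  53 420] mid [ 0.4954 -0.3112] len 0.1309 ang -8.5 mean [ 0.4911 -0.3105]
10 [365 201  19  75 523] mid [ 0.4648 -0.3713] len 0.1824 ang 7.2 mean [ 0.4619 -0.3717]
11 [318 209  11  61 404] mid [ 0.4618 -0.249 ] len 0.1458 ang -0.6 mean [ 0.4584 -0.2489]
36 [344 289  15  15 167] mid [ 0.3255 -0.3109] len 0.0335 ang -55.4 mean [ 0.3255 -0.3109]
42 [187 293  21  25 325] mid [0.3013 0.0492] len 0.0605 ang -25.6 mean [0.3032 0.0483]
49 [226 296  69  21 346] mid [ 0.3035 -0.0984] len 0.1645 ang -75.6 mean [ 0.3033 -0.0977]
```

View pics/rest.png

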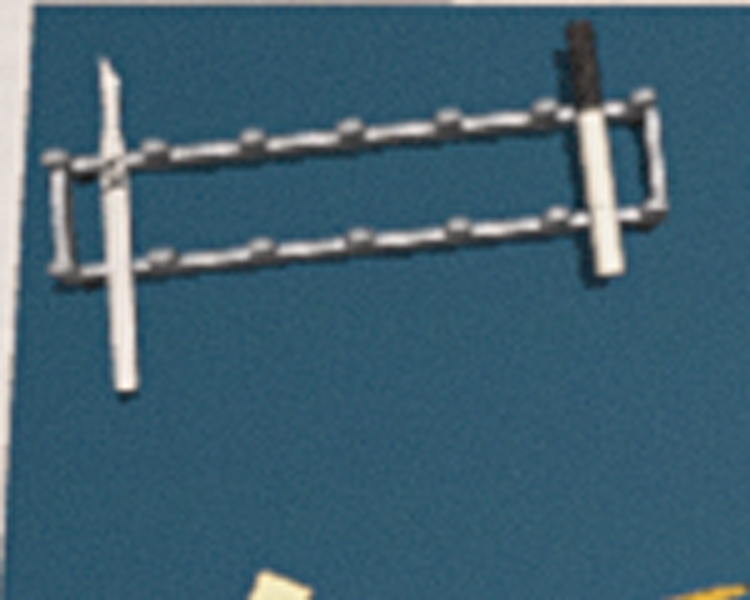

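The crop shows the 14 tooth tops clearly: far row from (54,157) to (642,97), near row from (62,268) to (652,213). The scalpel is in the leftmost notch and the marker in the rightmost. I'll fit the known tooth pattern to these.

```bash
cat > plan.py <<'E'
import sys,numpy as np
from plant import get_state
# usage: plan.py x y yaw z -> shift in tool axes (move units), spin units, from the present pose (spin after shift)
x,y,yaw,z=map(float,sys.argv[1:5]); s=get_state(); p=s["tcp_pos"]; g=np.radians(s["eef_rot"][2])
dx,dy=x-p[0],y-p[1]
print("t",round(s["time_s"],2),"pos",p.round(4),"rot",s["eef_rot"].round(1),"w",round(s["gripper_width"],4),"F",s["contact_force"].round(1))
print("tx %.3f ty %.3f tz %.3f spin %.4f"%((np.cos(g)*dx+np.sin(g)*dy)/.15,(np.sin(g)*dx-np.cos(g)*dy)/.15,(p[2]-z)/.15,-(yaw-s["eef_rot"][2])/360))
E
python3 - <<'E'
import pickle,cv2,numpy as np
from h import *
d=pickle.load(open("c0.pkl","rb")); c=d["top"]
F=[(54,157),(153,150),(252,139),(350,130),(449,119),(545,108),(642,97)]
N=[(62,268),(162,258),(262,248),(360,238),(460,229),(557,217),(652,213)]
uv=(np.array(F+N)+.5)/5-.5+[145,180]
W=ray(c,uv,.052)[:,:2]
k=np.arange(7)*.046-.138
L=np.r_[np.c_[k,0*k+.026],np.c_[k,0*k-.026]] # own x from scalpel to marker
mu,ml=W.mean(0),L.mean(0); U,S,V=np.linalg.svd((L-ml).T@(W-mu)); R=(U@V).T
print("det",np.linalg.det(R),"centre",mu.round(4),"xdir",R[:,0],"ydir",R[:,1],"yaw",np.degrees(np.arctan2(R[1,1],R[0,1])).round(2))
print("resid mm",(1e3*np.linalg.norm((W-mu)-(L-ml)@R.T,axis=1)).round(1))
for nm,x in zip(("sc","forceps","syringe","tooth","brush","marker"),(-.115,-.069,-.023,.023,.069,.115)): print(nm,(mu+R[:,0]*x).round(4))
# vial, tin check; side-view check of object ends
for nm,m,a,l,h in (("brush",(.4792,-.1938),2.1,.172,.008),("forceps",(.4618,-.249),-.6,.145,.009),("syr",(.4954,-.3112),-8.5,.125,.012),("tooth",(.4648,-.3713),7.2,.177,.012)):
    a=np.radians(a);v=np.array([np.cos(a),np.sin(a)])*l/2
    print(nm,proj(d["side"],[[*(np.array(m)+v),h],[*m,h],[*(np.array(m)-v),h]]).round(0).tolist())
print("vial",ray(c,[(362,170)],.0),"tin",ray(c,[(300,150)],.024))
E
python3 plan.py 0.48 -0.194 2 0.12
```

```text
det 0.9999999999999998 centre [0.5083 0.0056] xdir [ 0.10376203 -0.99460215] ydir [0.99460215 0.10376203] yaw 5.96
resid mm [0.7 0.7 0.1 0.6 0.1 1.  1.6 1.  0.9 1.  0.3 0.8 0.5 2.9]
sc [0.4964 0.12  ]
forceps [0.5012 0.0743]
syringe [0.506  0.0285]
tooth [ 0.5107 -0.0172]
brush [ 0.5155 -0.063 ]
marker [ 0.5203 -0.1087]
brush [[324.0, 240.0], [292.0, 260.0], [257.0, 282.0]]
forceps [[332.0, 263.0], [303.0, 281.0], [272.0, 300.0]]
syr [[366.0, 279.0], [338.0, 292.0], [309.0, 306.0]]
tooth [[380.0, 293.0], [349.0, 322.0], [314.0, 355.0]]
vial [[ 0.63675882 -0.35195674  0.        ]] tin [[ 0.68043145 -0.19476887  0.024     ]]
t 0.1 pos [0.2179 0.6384 0.2257] rot [179.9  -0.  -18.8] w 0.0875 F [-0.7 -0.3 -0.5]
tx 3.447 ty 4.687 tz 0.705 spin -0.0579
```

```bash
python3 -m inch '0 0 0 -0.029 0.45; 0 0 0 -0.029 0.45; 0.25 0.3 0 0 0.45; 0.25 0.3 0 0 0.45; 0.25 0.3 0 0 0.45; 0.25 0.3 0 0 0.45; 0.25 0.3 0 0 0.45; 0.25 0.3 0 0 0.45' 20 && python3 plan.py 0.48 -0.194 2 0.12
```

```text
time_s: 1.1
tcp_pos: [0.4533, 0.3754, 0.2264]
eef_rot: [180.0, 0.0, 2.1]
contact_force: [1.0, 0.5, -0.1]
gripper_width: 0.0399
gripper_force: 0.0
t 1.1 pos [0.4533 0.3754 0.2264] rot [180.    0.    2.1] w 0.0399 F [ 1.   0.5 -0.1]
tx 0.042 ty 3.800 tz 0.710 spin 0.0002
```

```bash
python3 -m inch '0.04 0.38 0 0 0.45; 0 0.38 0 0 0.45; 0 0.38 0 0 0.45; 0 0.38 0 0 0.45; 0 0.38 0 0 0.45; 0 0.38 0 0 0.45; 0 0.38 0 0 0.45; 0 0.38 0.1 0 0.45' && python3 -m inch '0 0.38 0.2 0 0.45; 0 0.38 0.1 0 0.45; 0 0 0.2 0 0.45; 0 0 0.2 0 0.45; 0 0 0 0 0.45; 0 0 0 0 0.45; 0 0 0 0 0.45; 0 0 0 0 0.45' && python3 plan.py 0.48 -0.194 2 0.006; python3 - <<'E'
from plant import capture
import cv2,pickle
from h import proj
c=capture("wrist"); cv2.imwrite("pics/w1.png",c["color"]); print(proj(c,[[.48,-.194,.012]]))
E
```

```text
time_s: 2.1
tcp_pos: [0.4751, -0.0802, 0.2124]
eef_rot: [-180.0, -0.2, 2.1]
contact_force: [1.6, 0.7, -0.3]
gripper_width: 0.0395
gripper_force: 0.0
time_s: 3.1
tcp_pos: [0.4793, -0.1906, 0.1084]
eef_rot: [180.0, -0.1, 2.1]
contact_force: [0.9, -0.5, -0.9]
gripper_width: 0.0395
gripper_force: 0.0
t 3.1 pos [ 0.4793 -0.1906  0.1084] rot [ 1.8e+02 -1.0e-01  2.1e+00] w 0.0395 F [ 0.9 -0.5 -0.9]
tx 0.004 ty 0.023 tz 0.683 spin 0.0002
[[282.10939726 207.95358845]]
```

View pics/w1.png

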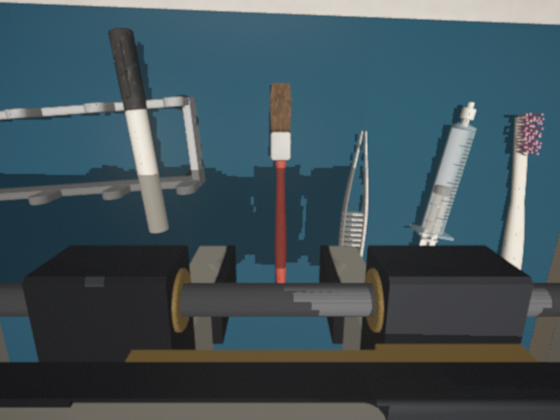

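Wrist view: the red brush handle lies centred between the fingers at column 281, as predicted, and the forceps clear the right finger. I'll descend and grip.

```bash
python3 -m inch '0 0.02 0.2 0 0.35; 0 0 0.2 0 0.35; 0 0 0.2 0 0.35; 0 0 0.08 0 0.35; 0 0 0 0 0.35; 0 0 0 0 0; 0 0 0 0 0; 0 0 0 0 0' 20 && python3 -m inch '0 0 0 0 0; 0 0 -0.1 0 0; 0 0 -0.2 0 0; 0 0 -0.2 0 0; 0 0 -0.1 0 0; 0 0 0 0 0; 0 0 0 0 0; 0 0 0 0 0' && python3 plan.py 0.5155 -0.063 6 0.037
```

```text
time_s: 4.15
tcp_pos: [0.4794, -0.1938, 0.0064]
eef_rot: [180.0, -0.1, 2.1]
contact_force: [-1.2, 0.7, 5.7]
gripper_width: 0.0138
gripper_force: 20.0
time_s: 5.15
tcp_pos: [0.4781, -0.1937, 0.0943]
eef_rot: [-180.0, 0.1, 2.0]
contact_force: [0.8, -0.0, -0.1]
gripper_width: 0.0134
gripper_force: 20.0
t 5.15 pos [ 0.4781 -0.1937  0.0943] rot [-1.8e+02  1.0e-01  2.0e+00] w 0.0134 F [ 0.8 -0.  -0.1]
tx 0.280 ty -0.862 tz 0.382 spin -0.0110
```

```bash
python3 -m inch '0.1 -0.29 0 0 0; 0.1 -0.29 0 0 0; 0.08 -0.28 0 0 0; 0 0 0 -0.011 0; 0 0 0 0 0; 0 0 0 0 0; 0 0 0.1 0 0; 0 0 0 0 0' && python3 plan.py 0.5155 -0.063 6 0.037;  python3 - <<'E'
from plant import capture
import cv2,numpy as np
c=capture("wrist");d=capture("side"); cv2.imwrite("pics/w2.png",np.hstack([cv2.resize(c["color"],None,fx=.8,fy=.8),cv2.resize(d["color"][120:330,160:370],(336,336))]))
E
```

```text
time_s: 6.15
tcp_pos: [0.5149, -0.0639, 0.0788]
eef_rot: [180.0, 0.2, 5.9]
contact_force: [-1.4, 0.3, -0.7]
gripper_width: 0.0132
gripper_force: 20.0
t 6.15 pos [ 0.5149 -0.0639  0.0788] rot [180.    0.2   5.9] w 0.0132 F [-1.4  0.3 -0.7]
tx 0.005 ty -0.006 tz 0.279 spin -0.0002
```

View pics/w2.png

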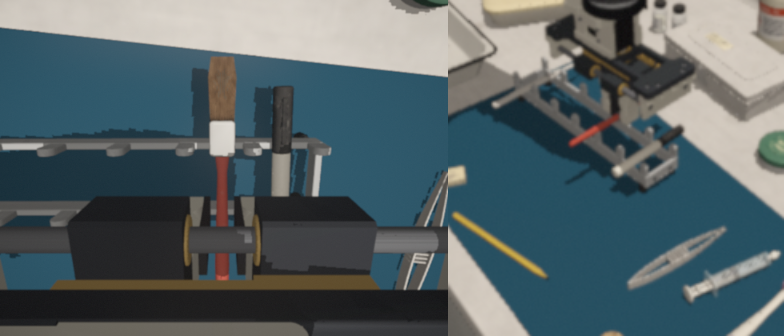

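The brush is level over the notch next to the marker, between the teeth at columns 185 and 250, and the fingers clear the marker. I'll lower and release.

```bash
python3 -m inch '0 0 0.1 0 0; 0 0 0.1 0 0; 0 0 0.075 0 0; 0 0 0 0 0; 0 0 0 0 0; 0 0 0 0 0.25; 0 0 0 0 0.25; 0 0 0 0 0.25' && python3 -m inch '0 0 -0.1 0 0.25; 0 0 -0.2 0 0.25; 0 0 -0.3 0 0.25; 0 0 -0.1 0 0.25; 0 0 0 0 0.25; 0 0 0 0 0.25; 0 0 0 0 0.25; 0 0 0 0 0.25' && python3 plan.py 0.4618 -0.249 -0.6 0.12
```

```text
time_s: 7.25
tcp_pos: [0.5163, -0.0633, 0.0395]
eef_rot: [-180.0, -0.0, 6.0]
contact_force: [-0.6, -0.2, -0.2]
gripper_width: 0.0221
gripper_force: 0.0
time_s: 8.25
tcp_pos: [0.5158, -0.0634, 0.1433]
eef_rot: [180.0, 0.1, 6.0]
contact_force: [-0.1, -0.5, -0.5]
gripper_width: 0.022
gripper_force: 0.0
t 8.25 pos [ 0.5158 -0.0634  0.1433] rot [1.8e+02 1.0e-01 6.0e+00] w 0.022 F [-0.1 -0.5 -0.5]
tx -0.487 ty 1.193 tz 0.155 spin 0.0183
```

```bash
python3 -m inch '-0.12 0.3 0 0 0.42; -0.12 0.3 0 0 0.42; -0.12 0.3 0 0 0.42; -0.125 0.295 0 0 0.42; 0 0 0.1 0.018 0.42; 0 0 0.1 0 0.42; 0 0 0 0 0.42; 0 0 0 0 0.42' && python3 plan.py 0.4618 -0.249 -0.6 0.0065; python3 - <<'E'
from plant import capture
import cv2,numpy as np
c=capture("wrist");d=capture("side"); cv2.imwrite("pics/w3.png",np.hstack([cv2.resize(c["color"],None,fx=.8,fy=.8),cv2.resize(d["color"][130:270,180:320],(336,336))]))
E
```

```text
time_s: 9.25
tcp_pos: [0.463, -0.2487, 0.1143]
eef_rot: [180.0, 0.0, -0.3]
contact_force: [-0.2, 0.5, -0.1]
gripper_width: 0.0367
gripper_force: 0.0
t 9.25 pos [ 0.463  -0.2487  0.1143] rot [180.    0.   -0.3] w 0.0367 F [-0.2  0.5 -0.1]
tx -0.008 ty 0.002 tz 0.719 spin 0.0008
```

View pics/w3.png

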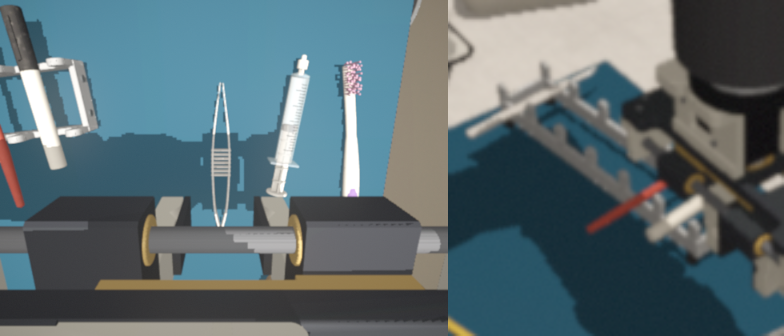

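The brush sits in its notch. The forceps lie centred between the fingers (column 221), with their ridged middle at row 160 where expected.

```bash
python3 -m inch '-0.01 0 0.2 0 0.42; 0 0 0.2 0 0.42; 0 0 0.2 0 0.42; 0 0 0.12 0 0.42; 0 0 0 0 0.42; 0 0 0 0 0; 0 0 0 0 0; 0 0 0 0 0' 20 && python3 -m inch '0 0 0 0 0; 0 0 -0.1 0 0; 0 0 -0.2 0 0; 0 0 -0.25 0 0; 0 0 -0.15 0 0; 0 0 0 0 0; 0 0 0 0 0; 0 0 0 0 0' && python3 plan.py 0.5012 0.0743 6 0.0375
```

```text
time_s: 10.35
tcp_pos: [0.4617, -0.2493, 0.0071]
eef_rot: [180.0, -0.1, -0.5]
contact_force: [-0.1, 1.3, 4.1]
gripper_width: 0.0168
gripper_force: 20.0
time_s: 11.35
tcp_pos: [0.4604, -0.249, 0.1104]
eef_rot: [-180.0, 0.1, -0.5]
contact_force: [-0.6, -0.4, 0.3]
gripper_width: 0.0167
gripper_force: 20.0
t 11.35 pos [ 0.4604 -0.249   0.1104] rot [-1.8e+02  1.0e-01 -5.0e-01] w 0.0167 F [-0.6 -0.4  0.3]
tx 0.254 ty -2.158 tz 0.486 spin -0.0180
```

```bash
python3 -m inch '0.04 -0.31 0 0 0; 0.04 -0.31 0 0 0; 0.04 -0.31 0 0 0; 0.04 -0.31 0 0 0; 0.04 -0.31 0 0 0; 0.04 -0.31 0 0 0; 0.015 -0.3 0 0 0; 0 0 0 -0.018 0' && python3 -m inch '0 0 0.1 0 0; 0 0 0.1 0 0; 0 0 0 0 0; 0 0 0 0 0; 0 0 0 0 0; 0 0 0 0 0; 0 0 0 0 0; 0 0 0 0 0' && python3 plan.py 0.5012 0.0743 6 0.0385
```

```text
time_s: 12.35
tcp_pos: [0.5021, 0.077, 0.1104]
eef_rot: [180.0, 0.1, 6.3]
contact_force: [-0.4, -0.4, -0.7]
gripper_width: 0.0166
gripper_force: 20.0
time_s: 13.35
tcp_pos: [0.502, 0.0745, 0.0813]
eef_rot: [-180.0, -0.0, 6.0]
contact_force: [0.0, -0.6, 0.1]
gripper_width: 0.0169
gripper_force: 20.0
t 13.35 pos [0.502  0.0745 0.0813] rot [-180.   -0.    6.] w 0.0169 F [ 0.  -0.6  0.1]
tx -0.006 ty 0.001 tz 0.285 spin -0.0000
```

Position is within 1 mm, so I'll lower, release and retract towards the syringe.

```bash
python3 -m inch '-0.005 0 0.1 0 0; 0 0 0.1 0 0; 0 0 0.085 0 0; 0 0 0 0 0; 0 0 0 0 0; 0 0 0 0 0.28; 0 0 0 0 0.28; 0 0 0 0 0.28' && python3 -m inch '0 0 -0.1 0 0.28; 0 0 -0.2 0 0.28; 0 0 -0.3 0 0.28; 0 0 -0.1 0 0.28; 0 0.35 0 0 0.28; 0 0.35 0 0 0.28; 0 0.35 0 0 0.28; 0 0.35 0 0 0.28' && python3 plan.py 0.4954 -0.3112 -8.5 0.12
```

```text
time_s: 14.35
tcp_pos: [0.5014, 0.0745, 0.0386]
eef_rot: [-180.0, -0.0, 6.0]
contact_force: [0.4, 0.4, -0.4]
gripper_width: 0.0244
gripper_force: 0.0
time_s: 15.35
tcp_pos: [0.5231, -0.136, 0.1441]
eef_rot: [-180.0, -0.0, 6.0]
contact_force: [1.7, 0.8, 0.6]
gripper_width: 0.0244
gripper_force: 0.0
t 15.35 pos [ 0.5231 -0.136   0.1441] rot [-180.   -0.    6.] w 0.0244 F [1.7 0.8 0.6]
tx -0.306 ty 1.142 tz 0.161 spin 0.0403
```

```bash
python3 -m inch '-0.1 0.3 0 0 0.42; -0.1 0.3 0 0 0.42; -0.1 0.3 0 0 0.42; 0 0.22 0 0.02 0.42; 0 0 0.1 0.02 0.42; 0 0 0.1 0 0.42; 0 0 0 0 0.42; 0 0 0 0 0.42' && python3 plan.py 0.4954 -0.3112 -8.5 0.0075; python3 - <<'E'
from plant import capture
import cv2,numpy as np
from h import proj
c=capture("wrist");d=capture("side"); cv2.imwrite("pics/w4.png",np.hstack([cv2.resize(c["color"],None,fx=.8,fy=.8),cv2.resize(d["color"][130:270,180:320],(336,336))])); print(proj(c,[[.4954,-.3112,.013]])*.8)
E
```

```text
time_s: 16.35
tcp_pos: [0.4964, -0.3059, 0.1139]
eef_rot: [180.0, -0.0, -8.3]
contact_force: [-0.5, 1.1, 0.0]
gripper_width: 0.0367
gripper_force: 0.0
t 16.35 pos [ 0.4964 -0.3059  0.1139] rot [180.   -0.   -8.3] w 0.0367 F [-0.5  1.1  0. ]
tx -0.001 ty 0.036 tz 0.709 spin 0.0007
[[227.83555699 165.60543342]]
```

View pics/w4.png

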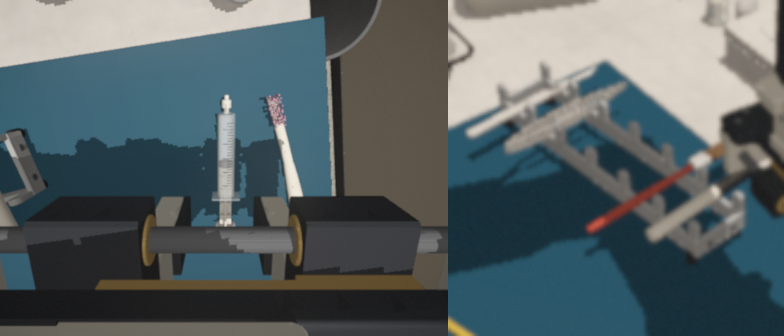

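The forceps rest in the notch beside the scalpel. The syringe is at column 226 with its barrel over rows 113–195, so the grip point at (228,166) is on the barrel.

```bash
python3 -m inch '0 0.036 0.2 0 0.42; 0 0 0.2 0 0.42; 0 0 0.2 0 0.42; 0 0 0.105 0 0.42; 0 0 0 0 0.42; 0 0 0 0 0; 0 0 0 0 0; 0 0 0 0 0' 15 && python3 -m inch '0 0 0 0 0; 0 0 -0.1 0 0; 0 0 -0.2 0 0; 0 0 -0.25 0 0; 0 0 -0.15 0 0; 0 0 0 0 0; 0 0 0 0 0; 0 0 0 0 0' && python3 plan.py 0.506 0.0285 6 0.0385
```

```text
time_s: 17.45
tcp_pos: [0.496, -0.3118, 0.0088]
eef_rot: [180.0, -0.1, -8.4]
contact_force: [0.2, 0.4, 3.9]
gripper_width: 0.0195
gripper_force: 14.9
time_s: 18.45
tcp_pos: [0.4946, -0.3114, 0.1119]
eef_rot: [-180.0, 0.1, -8.4]
contact_force: [-0.8, -0.9, 0.1]
gripper_width: 0.0191
gripper_force: 14.9
t 18.45 pos [ 0.4946 -0.3114  0.1119] rot [-1.8e+02  1.0e-01 -8.4e+00] w 0.0191 F [-0.8 -0.9  0.1]
tx -0.256 ty -2.253 tz 0.489 spin -0.0400
```

```bash
python3 -m inch '-0.035 -0.32 0 0 0; -0.035 -0.32 0 0 0; -0.035 -0.32 0 0 0; -0.035 -0.32 0 0 0; -0.035 -0.32 0 0 0; -0.035 -0.32 0 0 0; -0.046 -0.333 0 0 0; 0 0 0 -0.02 0' && python3 -m inch '0 0 0 -0.02 0; 0 0 0.1 0 0; 0 0 0.1 0 0; 0 0 0 0 0; 0 0 0 0 0; 0 0 0 0 0; 0 0 0 0 0; 0 0 0 0 0' && python3 plan.py 0.506 0.0285 6 0.0395
```

```text
time_s: 19.45
tcp_pos: [0.5066, 0.0312, 0.1122]
eef_rot: [180.0, 0.0, -0.9]
contact_force: [0.8, -0.0, -0.5]
gripper_width: 0.0197
gripper_force: 14.9
time_s: 20.45
tcp_pos: [0.5067, 0.0284, 0.083]
eef_rot: [-180.0, -0.0, 6.0]
contact_force: [-0.8, 0.2, -0.3]
gripper_width: 0.0195
gripper_force: 14.9
t 20.45 pos [0.5067 0.0284 0.083 ] rot [-180.   -0.    6.] w 0.0195 F [-0.8  0.2 -0.3]
tx -0.005 ty -0.001 tz 0.290 spin -0.0000
```

```bash
python3 -m inch '-0.005 0 0.1 0 0; 0 0 0.1 0 0; 0 0 0.09 0 0; 0 0 0 0 0; 0 0 0 0 0; 0 0 0 0 0.28; 0 0 0 0 0.28; 0 0 0 0 0.28' && python3 -m inch '0 0 -0.1 0 0.28; 0 0 -0.2 0 0.28; 0 0 -0.3 0 0.28; 0 0 -0.1 0 0.28; 0 0.35 0 0 0.28; 0 0.35 0 0 0.28; 0 0.35 0 0 0.28; 0 0.35 0 0 0.28' && python3 plan.py 0.4648 -0.3713 7.2 0.12
```

```text
time_s: 21.45
tcp_pos: [0.5059, 0.0283, 0.0394]
eef_rot: [-180.0, -0.0, 6.0]
contact_force: [0.2, -0.1, -0.2]
gripper_width: 0.0248
gripper_force: 0.0
time_s: 22.45
tcp_pos: [0.5277, -0.1821, 0.1448]
eef_rot: [180.0, -0.0, 6.0]
contact_force: [1.1, 1.0, 0.4]
gripper_width: 0.0245
gripper_force: 0.0
t 22.45 pos [ 0.5277 -0.1821  0.1448] rot [180.  -0.   6.] w 0.0245 F [1.1 1.  0.4]
tx -0.550 ty 1.210 tz 0.165 spin -0.0033
```

```bash
python3 -m inch '-0.14 0.3 0 0 0.42; -0.14 0.3 0 0 0.42; -0.14 0.3 0 0 0.42; -0.13 0.28 0 -0.003 0.42; 0 0 0.1 0 0.42; 0 0 0.1 0 0.42; 0 0 0 0 0.42; 0 0 0 0 0.42' && python3 plan.py 0.4648 -0.3713 7.2 0.007; python3 - <<'E'
from plant import capture
import cv2,numpy as np
from h import proj
c=capture("wrist");d=capture("side"); cv2.imwrite("pics/w5.png",np.hstack([cv2.resize(c["color"],None,fx=.8,fy=.8),cv2.resize(d["color"][130:270,180:320],(336,336))])); print(proj(c,[[.4648,-.3713,.008]])*.8)
E
```

```text
time_s: 23.45
tcp_pos: [0.4649, -0.3645, 0.1144]
eef_rot: [180.0, 0.0, 7.2]
contact_force: [-0.1, 0.0, 0.2]
gripper_width: 0.0367
gripper_force: 0.0
t 23.45 pos [ 0.4649 -0.3645  0.1144] rot [180.    0.    7.2] w 0.0367 F [-0.1  0.   0.2]
tx -0.006 ty 0.045 tz 0.716 spin -0.0001
[[228.93823121 164.7041325 ]]
```

View pics/w5.png

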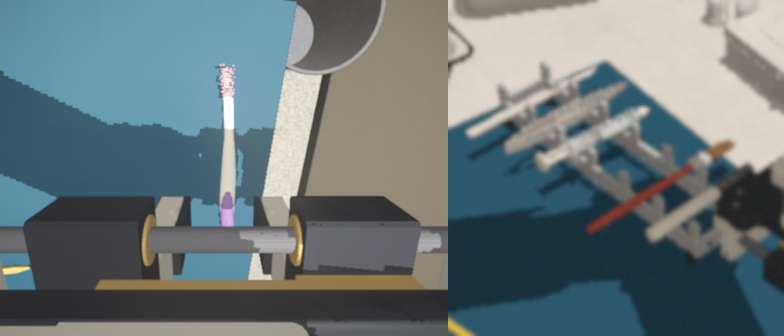

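The syringe is in its notch, and the toothbrush handle is at column 228 where the estimate put it. I'll grip it.

```bash
python3 -m inch '-0.005 0.045 0.2 0 0.42; 0 0 0.2 0 0.42; 0 0 0.2 0 0.42; 0 0 0.115 0 0.42; 0 0 0 0 0.42; 0 0 0 0 0; 0 0 0 0 0; 0 0 0 0 0' 20 && python3 -m inch '0 0 0 0 0; 0 0 -0.1 0 0; 0 0 -0.2 0 0; 0 0 -0.25 0 0; 0 0 -0.15 0 0; 0 0 0 0 0; 0 0 0 0 0; 0 0 0 0 0' && python3 plan.py 0.5107 -0.0172 6 0.0385
```

```text
time_s: 24.55
tcp_pos: [0.4649, -0.3722, 0.0078]
eef_rot: [180.0, -0.1, 7.1]
contact_force: [-0.3, 0.2, 4.4]
gripper_width: 0.0126
gripper_force: 20.6
time_s: 25.55
tcp_pos: [0.4638, -0.3717, 0.1111]
eef_rot: [-179.9, 0.1, 7.1]
contact_force: [-0.1, -0.0, -0.6]
gripper_width: 0.0129
gripper_force: 20.0
t 25.55 pos [ 0.4638 -0.3717  0.1111] rot [-1.799e+02  1.000e-01  7.100e+00] w 0.0129 F [-0.1 -0.  -0.6]
tx 0.601 ty -2.307 tz 0.484 spin 0.0030
```

```bash
python3 -m inch '0.085 -0.33 0 0.003 0; 0.085 -0.33 0 0 0; 0.085 -0.33 0 0 0; 0.085 -0.33 0 0 0; 0.085 -0.33 0 0 0; 0.085 -0.33 0 0 0; 0.085 -0.325 0 0 0; 0 0 0 0 0' && python3 -m inch '0 0 0.1 0 0; 0 0 0.1 0 0; 0 0 0 0 0; 0 0 0 0 0; 0 0 0 0 0; 0 0 0 0 0; 0 0 0 0 0; 0 0 0 0 0' && python3 plan.py 0.5107 -0.0172 6 0.0385; python3 - <<'E'
from plant import capture
import cv2,numpy as np
c=capture("wrist");d=capture("side"); cv2.imwrite("pics/w6.png",np.hstack([cv2.resize(c["color"],None,fx=.8,fy=.8),cv2.resize(d["color"][130:270,180:320],(336,336))]))
E
```

```text
time_s: 26.55
tcp_pos: [0.5164, -0.0159, 0.1114]
eef_rot: [180.0, 0.0, 6.2]
contact_force: [-0.5, -0.5, -0.3]
gripper_width: 0.0127
gripper_force: 20.0
time_s: 27.55
tcp_pos: [0.5161, -0.0186, 0.0821]
eef_rot: [-180.0, -0.0, 6.0]
contact_force: [-0.3, 0.5, 0.5]
gripper_width: 0.0124
gripper_force: 20.0
t 27.55 pos [ 0.5161 -0.0186  0.0821] rot [-180.   -0.    6.] w 0.0124 F [-0.3  0.5  0.5]
tx -0.035 ty -0.013 tz 0.291 spin 0.0000
```

View pics/w6.png

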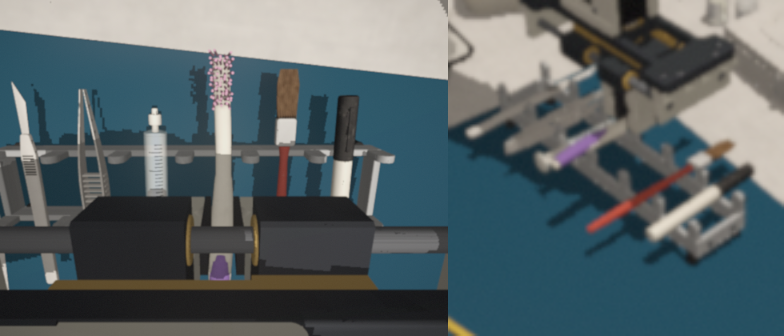

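All four sit in the right order. The toothbrush hangs at column 222 over its notch, between the syringe (155) and the brush (285). I'll lower and release.

```bash
python3 -m inch '-0.035 -0.01 0.1 0 0; 0 0 0.1 0 0; 0 0 0.09 0 0; 0 0 0 0 0; 0 0 0 0 0; 0 0 0 0 0.25; 0 0 0 0 0.25; 0 0 0 0 0.25' && python3 -m inch '0 0 -0.1 0 0.25; 0 0 -0.2 0 0.25; 0 0 -0.3 0 0.25; 0 0 -0.3 0 0.25; 0 0.35 0 0 0.25; 0 0.35 0 0 0.25; 0 0.35 0 0 0.25; 0 0.35 0 0 0.25' && python3 -m inch '0 0.35 0 0 0.25; 0 0.35 0 0 0.25; 0 0 0 0 0.25; 0 0 0 0 0.25; 0 0 0 0 0.25; 0 0 0 0 0.25; 0 0 0 0 0.25; 0 0 0 0 0.25'; python3 - <<'E'
from plant import capture
import cv2,numpy as np
c=capture("top");d=capture("side"); cv2.imwrite("pics/w7.png",np.hstack([cv2.resize(c["color"][175:285,145:295],(400,294)),cv2.resize(d["color"][135:255,180:320],(343,294))]))
import pickle; pickle.dump(dict(top=c,side=d),open("c1.pkl","wb"))
E
```

```text
time_s: 28.65
tcp_pos: [0.5107, -0.0177, 0.0386]
eef_rot: [-180.0, -0.0, 6.0]
contact_force: [-0.0, 0.3, -0.5]
gripper_width: 0.0215
gripper_force: 0.0
time_s: 29.65
tcp_pos: [0.5328, -0.2283, 0.175]
eef_rot: [180.0, -0.1, 6.0]
contact_force: [0.6, 0.5, 0.2]
gripper_width: 0.0221
gripper_force: 0.0
time_s: 30.65
tcp_pos: [0.5437, -0.3306, 0.1736]
eef_rot: [180.0, -0.0, 6.0]
contact_force: [-0.1, -0.1, -0.5]
gripper_width: 0.0215
gripper_force: 0.0
```

View pics/w7.png

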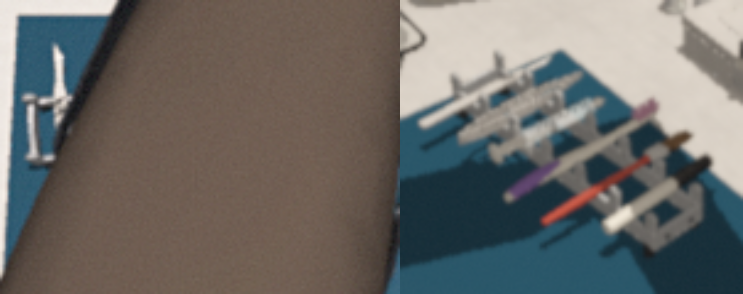

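The side view shows all six instruments in their notches, in order and level. The arm hides the top view, so I'll swing it aside for a final check of centring.

```bash
python3 -m inch '-0.18 0.3 0 0 0.25; -0.18 0.3 0 0 0.25; -0.18 0.3 0 0 0.25; -0.18 0.3 0 0 0.25; -0.18 0.3 0 0 0.25; -0.18 0 0 0 0.25; 0 0 0 0 0.25; 0 0 0 0 0.25'; python3 - <<'E'
from plant import capture
import cv2,numpy as np
from h import *
c=capture("top"); im=c["color"].copy()
mu=np.array([.5083,.0056]); X=np.array([.10376,-.9946]); Y=np.array([.9946,.10376])
L=dict(sc=.1605,forceps=.145,syr=.125,tooth=.177,brush=.172,mk=.122)
big=cv2.resize(im[175:285,145:300],None,fx=5,fy=5,interpolation=cv2.INTER_CUBIC)
for (n,l),x in zip(L.items(),np.arange(6)*.046-.115):
    for s in (-.5,.5):
        p=proj(c,[[*(mu+X*x+Y*l*s),.04]])[0]; q=(((p-[145,175])+.5)*5).astype(int)
        cv2.circle(big,tuple(map(int,q)),4,(0,255,0),1)
cv2.imwrite("pics/w8.png",big)
E
```

```text
time_s: 31.75
tcp_pos: [0.4063, -0.5713, 0.1738]
eef_rot: [180.0, -0.0, 6.0]
contact_force: [0.7, 0.1, 0.1]
gripper_width: 0.0219
gripper_force: 0.0
```

View pics/w8.png

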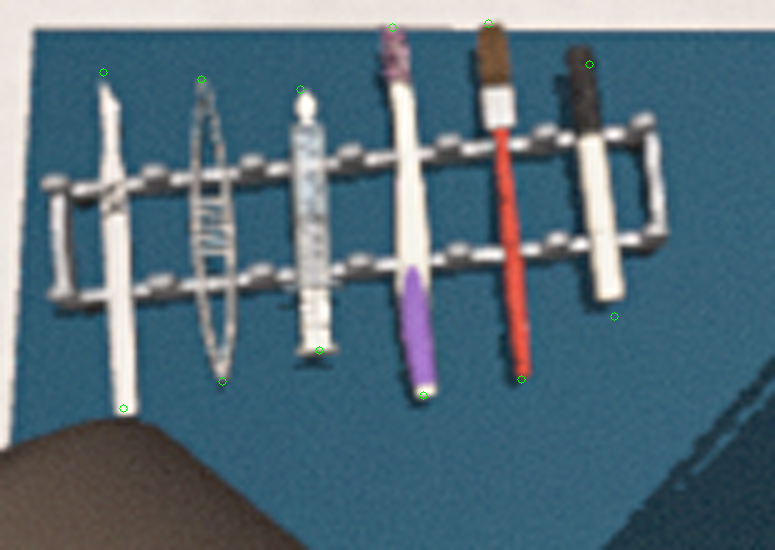

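The ends of the four placed instruments fall on the predicted marks, e.g. toothbrush (391,28)–(423,395) and brush (488,24)–(521,380). All are centred and parallel to the notches, and the scalpel and marker haven't moved, so I'm handing in.

```bash
python3 -c "
from plant import close_job
print(close_job())"
```

```text
the job is handed in; nothing more can be done
None
```

I placed the forceps, syringe, toothbrush and flat brush in order from scalpel to marker and handed the job in at about 32 s; the last top and side pictures show all four centred and square in their notches and the scalpel and marker unmoved, but the hand-in returned no verdict and I did not re-measure the tin, vial and cork.

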